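# Set the seed doser for the empty baking tin

## Robot

A 6-joint arm with a two-finger parallel gripper is mounted at the origin on the work surface. World frame = base frame: x ahead of the robot, y to its left, z up, the work surface at z = 0. Lengths are in m, angles in rad, forces in N, time in s.
With the tool pointing down it reaches from about 0.35 to 0.975 m from the base axis. Payload 4.9 kg.
Tool frame: the origin (TCP) lies on the centre line of the jaws, within the pads' length; the fingertips stand 19 mm ahead of it and the grasp point (between the pads) is the TCP; z points along the fingers, y is the line along which they close (so a half turn about z gives the same grasp; the last joint's range is limited). The gripper opens to 85 mm and grips with 20 to 120 N. Pads are 22 mm wide; open, the fingers measure 114 mm over their backs; the gripper's body (76 mm by 85 mm) begins 54 mm behind the grasp point. The pads swing forward as they close: fully open they stand 13 mm farther back than shut.
Start: joints at [-0.119, 0.053, 1.613, -0, 1.476, -0.119], TCP at [0.625, 0, 0.25] pointing down, gripper open.
Joint ranges: [-3.01, 3.01], [-1.01, 2.22], [0.06, 2.58], [-1.02, 4.17], [0.09, 2.62], [-3.14, 3.14]. Speed limits (rad/s): [2.57, 2.57, 3.14, 3.14, 3.14, 3.14].

## Interface

Orientations are given as a unit quaternion [x, y, z, w].
In Python, from cell import ctrl gives the robot as it stands.
- The arm moves only by the shell command python3 -m creep 'ROWS'. ROWS is JSON, a list of rows, each a list of 3 entries, a list of its own where there are three numbers: the turn, a rotation vector about the tool's x, y, z normalised to -1 to 1, where 1 is 120 degrees, then the shift along the tool's x, y, z normalised to -1 to 1, where 1 is 0.3 m, then the closure, from 0 (fully open) to 1 (shut). In form: [[[wx, wy, wz], [x, y, z], hand], ...]. A call has 1 to 5 rows; each row is the pose to reach, as a shift and turn from the pose commanded when the call began, along the tool's axes at that moment; what a row does not reach only later rows make up. A row lasts 1/12 s, in which the tool goes at most 41.7 mm and 7.16 degrees, less where a joint would pass 70% of its speed; a pose out of reach is approached as far as the arm can. A call with a number of a shift or a turn outside -1 to 1 is refused whole. A call with a gripper value outside its range is refused whole. The fingers move at their own pace and stop on an object; the grip force is fixed at half the most. Time passes only in rows, so rows that repeat a pose let the fingers close. It gives the time, the measured TCP pose, the force, the opening and the grip force at its end, in the units of the state.
- ctrl.read_state(): the state, without advancing time (a new reading comes with each control period).
- ctrl.snapshot(name): name is "scene" or "side" or "wrist"; returns the picture (400x640x3 uint8, red, green, blue); there is no depth.
- ctrl.camera_info(name): a dict with "K" (3x3 intrinsics, pixels), "eye" and "attitude" of the camera in the world. Camera axes: x right, y up, looking along -z (the intrinsics and any distortion apply to the point x, -y, -z); pixel columns grow to the right and rows downward; lengths in m; the calibration is good to about 2 mm. The wrist camera is an equidistant fisheye: a pixel r from the principal point sees the ray r / f radians off the axis. A picture is of the moment at which its call begins: read the wrist's pose just before it. camera_info takes no time and is no camera call; for the wrist camera it gives the pose at the moment of the call.
- ctrl.finish_job(): hands the job in; it is judged then, once.
Trained networks look in the newest picture that a camera, given by its name, has taken for a name from the list of things; names that differ only in an ending like _2 or _b are one class to them, and where a whole thing is asked for, a point or a joint stands for the part that bears it (a point fixed in the world has none). Each returns a list of dicts, best first, with "p" (0 to 1); they miss things now and then, are a little off and sometimes report something else, mostly with a low value. They report only what shows in the picture. A call takes as long as a camera call. They do not tell look-alikes from the thing itself.
- ctrl.cut_out(camera, label): "mask" (400x640 bool, what is visible of it) and "point" ([column, row] in pixels, amid what is visible of it).
The state is a dict: "t": time; "joint_positions": joint angles; "qvel": joint speeds; "joint_efforts": joint torques, N m; "eef_pos": TCP position; "tcp_rot": TCP orientation; "wrist_force": force on the tool from outside, world axes, zero at the start; "torque": the same for the moment, N m; "opening": finger opening in m; "grip_force": force on a finger pad.
Only numpy, scipy, OpenCV 4.12 (cv2) and the standard library are available. Lean on these libraries where they do the work, as an engineer would, in place of code of your own. Each camera call takes 0.05 s, during which the arm holds its last target. There are 200 camera calls.

## Task

First set the portion dial to the largest portion: push its pointer round with a fingertip until it points at the middle of the mark made of three studs. Then push the seed doser's swinging arm round until its spout stands over the middle of the one empty baking tin. Push gently, grip nothing, leave both set, and leave the tins, loaves and everything else standing where they are.

Things in the scene. Friction and masses are not known exactly. Their poses are not given: they have to be found in the camera images.
- dial: portion dial at the left: a fixed white drum 198 mm across, 45 mm high, with a pointer on top and three marks of dark studs (11 mm wide, 7 mm high, 16 mm apart, 81 mm from the axis). Origin under its centre, on the pointer's axis. From the dial's own -x direction the one stud lies at -0.8 rad, two studs at 0, three studs at +0.8 rad (anticlockwise from above positive)
- pointer (a joint): angle of the dial's pointer about the vertical axis, rad: 0 points along the dial's own -x (two studs), grows anticlockwise seen from above, 0.8 points at the middle of the three studs; stops at -1.5 and 1.5. Starts between -1.3 and 0.1; stays where it is left (friction 0.11 N m, about 2.5 N pushed 44 mm from the axis)
- pointer_tip (a point): tip of the pointer, 63 mm from its axis, 68 mm above the counter. The pointer is a dark steel blade on edge, 12 mm wide, with upright sides from 53 to 83 mm above the counter, running from a round hub (30 mm wide, 85 mm high) to the tip; push on its side. Fingertips 56 to 65 mm high clear the studs and meet the blade fully
- three_studs (a point): top of the middle stud of the three-stud mark, 81 mm from the dial's axis, 52 mm above the counter
- doser: seed doser: fixed stand with a round grey foot 150 mm wide, a 34 mm steel post and a white hopper (95 mm wide from 230 to 271 mm high, top knob at 284 mm). Origin at the centre of the underside of the foot, on the axis of the swinging arm; z up
- fill_arm (a joint): angle of the swinging arm about the post, rad: 0 points along the doser's own -x (towards the robot), grows anticlockwise seen from above (to the robot's right); stops at -1.35 and 1.35. Starts parked at 0.85 to 1.15, beyond the tins, which lie at about 0.36, -0.27 and -0.90. Stays where it is left (friction 0.35 N m, 2.3 N when pushed 150 mm from the axis)
- bar_mid (a point): point in the middle of the arm's bar, 150 mm from the post's axis, 167 mm above the counter. The bar is steel, 20 mm wide, with upright sides from 152 to 182 mm above the counter, and runs from the post to the spout
- spout (a point): centre of the lower end of the arm's spout, an upright steel tube 48 mm wide, 200 mm from the post's axis, from 130 mm to 186 mm above the counter
- empty_tin: the empty, open square baking tin, bare aluminium, 95 x 95 mm (100 mm over the rim) and 80 mm high, loose; one of three alike in a fan round the doser, about 200 mm from its post. Origin at the centre of the underside
- loaf_tin_a: a like tin filled by a brown loaf that stands 103 mm high, loose. Origin at the centre of the underside
- loaf_tin_b: a second like tin filled by a brown loaf, 103 mm high, loose. Origin at the centre of the underside
- loaf_a: loose loaf, 105 x 90 x 80 mm, left rear, origin under its centre
- loaf_b: loose loaf, 105 x 90 x 80 mm, right, origin under its centre
- timer_a: small upright kitchen timer, 28 x 60 x 60 mm, beyond the dial, origin under its centre
- timer_b: small upright kitchen timer, 28 x 60 x 60 mm, right rear, origin under its centre
- honey_jar: jar 62 mm wide, 85 mm high, right front, origin under its centre
- flask: glass conical flask 90 mm wide, 130 mm high, behind the doser, origin under its centre
- spatula: wooden-handled spatula 240 mm long lying across in front of the tins, origin under its middle
Not all that is in view belongs to the job. Leave any red look-alike of the dial alone.

How it is judged:
On the way, in this order (a step that is already met when the one before it is completed fails the run):
1. the dial's pointer points at the three studs (value of joint pointer between 0.67 and 0.93 rad), for 0.2 s.
2. the spout stands over the middle of the empty tin (horizontal distance between spout and empty_tin below 0.025 m), for 0.2 s.
At the end, for the whole second after the job is handed in: the pointer is within 0.13 rad of the middle of the three studs, the spout's centre within 25 mm (horizontally) of the empty tin's centre, arm and pointer at rest and the tin upright and still (all of step 1 and horizontal distance between spout and empty_tin below 0.025 m and velocity of joint pointer between -0.05 and 0.05 rad/s and velocity of joint fill_arm between -0.05 and 0.05 rad/s and angle between empty_tin's own z axis and vertical below 0.08 rad and linear speed of empty_tin below 0.01 m/s); the robot touches nothing.
It fails at once if a tin is shoved (over 20 mm) or lifted (over 10 mm) (distance of any of empty_tin, loaf_tin_a, loaf_tin_b from where it was at the start of the episode above 0.02 m or height (world z) of any of empty_tin, loaf_tin_a, loaf_tin_b above 0.01 m).
It fails at once if a bystander is shoved (over 30 mm), lifted (over 15 mm) or knocked over (distance of any of loaf_a, loaf_b, timer_a, timer_b, honey_jar, flask, spatula from where it was at the start of the episode above 0.03 m or height (world z) of any of loaf_a, loaf_b, timer_a, timer_b, honey_jar, flask, spatula above 0.015 m or angle between any of loaf_a, loaf_b, timer_a, timer_b, honey_jar, flask, spatula's own z axis and vertical above 0.5 rad).
It fails at once if the dial or its pointer is pushed or gripped with more than 25 N (contact force between the fingers and dial above 25 N).
It fails at once if the doser or its arm is pushed or gripped with more than 25 N (contact force between the fingers and doser above 25 N).
It also fails if it takes over 72 s, if anything falls off the work surface, if the arm or the gripper's body presses on something with over 40 N, if the wrist force passes 120 N, or if a joint passes its speed limit or range.

## Working session

There is one attempt and no reset: what is moved stays moved. The work goes in short steps, Python scripts to look and compute and a shell command to move; the robot and the scene stay as the last step left them, time stands still between calls to the robot, and variables do not carry over. Pictures are saved under pics/ and viewed, at most 10 in all, crops included, and the job is handed in when it is done.

```bash
ls; mkdir -p pics; python3 - <<'E'
from cell import ctrl
import cv2,numpy as np
s=ctrl.read_state();print({k:np.round(v,4).tolist() for k,v in s.items()})
for n in("scene","side"):
    im=ctrl.snapshot(n);cv2.imwrite(f"pics/{n}0.png",im[...,::-1])
    c=ctrl.camera_info(n);print(n,{k:np.round(v,4).tolist() for k,v in c.items()})
    for l in("dial","pointer","pointer_tip","three_studs","doser","fill_arm","spout","bar_mid","empty_tin","loaf_tin_a"):
        print(n,l,[(round(float(d["p"]),2),np.round(d["point"]).tolist(),int(d["mask"].sum())) for d in ctrl.cut_out(n,l)[:4]])
E
```

```text
pics
{'t': 0.0, 'joint_positions': [-0.119, 0.0534, 1.6143, -0.0, 1.476, -0.119], 'qvel': [0.0002, 0.0, -0.0001, -0.0002, -0.0003, -0.0003], 'joint_efforts': [0.0003, -39.367, -37.0176, -0.0002, 0.0069, -0.0], 'eef_pos': [0.6244, 0.0001, 0.249], 'tcp_rot': [0.7071, 0.7071, -0.0007, -0.0008], 'wrist_force': [-0.516, -1.6678, 0.7766], 'torque': [-0.0412, -0.0058, 0.0169], 'grip_force': 0.0, 'opening': 0.0853}
scene {'K': [[492.7871, 0.0, 315.9126], [0.0, 492.7871, 202.1975], [0.0, 0.0, 1.0]], 'eye': [1.0378, -0.7299, 1.1403], 'attitude': [0.3314, 0.1204, 0.3145, 0.8813]}
scene dial [(0.65, [403.0, 164.0], 794)]
scene pointer [(0.73, [325.0, 340.0], 487), (0.48, [307.0, 115.0], 218)]
scene pointer_tip [(0.73, [303.0, 112.0], 236)]
scene three_studs [(0.65, [401.0, 162.0], 752)]
scene doser [(0.69, [372.0, 260.0], 5186), (0.28, [432.0, 174.0], 242)]
scene fill_arm [(0.9, [330.0, 256.0], 1585), (0.32, [302.0, 245.0], 1151)]
scene spout [(0.64, [333.0, 256.0], 1596)]
scene bar_mid [(0.62, [334.0, 258.0], 1650)]
scene empty_tin [(0.7, [363.0, 205.0], 756)]
scene loaf_tin_a [(0.86, [303.0, 2
[... 242 characters left out ...]
, 4063), (0.89, [261.0, 275.0], 3075)]
side pointer [(0.79, [360.0, 300.0], 383), (0.65, [269.0, 267.0], 231), (0.19, [283.0, 217.0], 1326)]
side pointer_tip [(0.75, [266.0, 266.0], 231), (0.67, [359.0, 302.0], 393)]
side three_studs [(0.85, [264.0, 275.0], 3163), (0.67, [356.0, 314.0], 3958)]
side doser [(0.9, [290.0, 158.0], 1842), (0.56, [321.0, 207.0], 1218)]
side fill_arm [(0.56, [312.0, 153.0], 824)]
side spout [(0.91, [313.0, 154.0], 808)]
side bar_mid [(0.83, [313.0, 152.0], 721), (0.56, [316.0, 167.0], 172)]
side empty_tin [(0.83, [284.0, 218.0], 1276), (0.4, [238.0, 202.0], 603)]
side loaf_tin_a [(0.7, [322.0, 207.0], 1231), (0.66, [341.0, 188.0], 708), (0.24, [264.0, 266.0], 238)]
```

View pics/scene0.png

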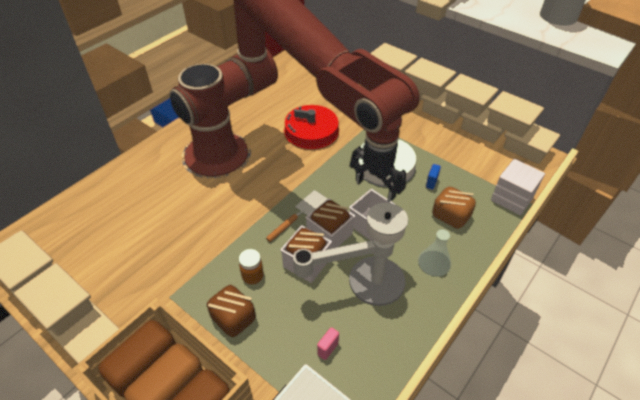

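View pics/side0.png

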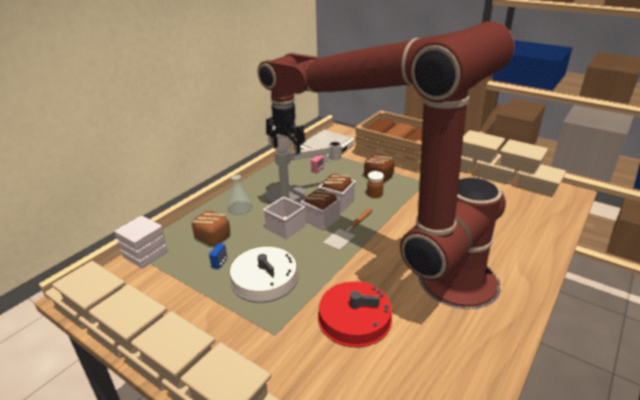

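The scene view shows the white dial under the gripper (400,160), the doser post at (375,280), its spout at (303,257), and the empty tin at (372,208). The side view shows the white dial at (264,272) with its pointer, the red look-alike at (356,310), and the empty tin at (285,216), the leftmost of the fan.

```bash
cat > h.py <<'E'
from cell import ctrl
import cv2,numpy as np
from scipy.spatial.transform import Rotation as R
def ray(info,u,v,fish=False):
    K=np.array(info["K"]);x=(u-K[0,2])/K[0,0];y=(v-K[1,2])/K[1,1]
    if fish:
        r=np.hypot(x,y);s=np.sin(r)/max(r,1e-9);d=np.array([x*s,-y*s,-np.cos(r)])
    else:d=np.array([x,-y,-1.])
    return np.array(info["eye"]),R.from_quat(info["attitude"]).apply(d)
def onz(info,u,v,z,fish=False):
    e,d=ray(info,u,v,fish);return e+d*(z-e[2])/d[2]
def proj(info,p,fish=False):
    K=np.array(info["K"]);q=R.from_quat(info["attitude"]).inv().apply(np.array(p)-info["eye"])
    a=np.array([q[0],-q[1],-q[2]])
    if fish:
        n=np.hypot(a[0],a[1]);th=np.arctan2(n,a[2]);m=a[:2]/max(n,1e-9)*th
    else:m=a[:2]/a[2]
    return m*[K[0,0],K[1,1]]+K[:2,2]
E
python3 - <<'E'
from h import *
i=ctrl.camera_info("side");im=cv2.imread("pics/side0.png")
c=im[235:305,215:310];cv2.imwrite("pics/d.png",cv2.resize(c,None,fx=8,fy=8,interpolation=cv2.INTER_CUBIC))
for n,p in (("dialtop?",(264,267,.045)),("doserknob",(283,152,.284)),("spout top",(335,147,.186)),("emptytin",(285,213,.08)),("red",(356,305,.045)),("loaf1",(321,200,.1)),("loaf2",(339,184,.1)),("spat",(345,232,0)),("timer",(218,256,.03))):print(n,onz(i,*p).round(3))
j=ctrl.camera_info("scene")
for n,p in (("knob",(388,216,.284)),("spouttop",(303,257,.186)),("foot",(378,282,.01)),("loaf2",(307,240,.1)),("loaf1",(331,214,.1))):print(n,onz(j,*p).round(3))
ctrl.snapshot("wrist");im=ctrl.snapshot("wrist");cv2.imwrite("pics/w0.png",im[...,::-1]);print(ctrl.camera_info("wrist"))
E
```

```text
dialtop? [0.469 0.312 0.045]
doserknob [0.575 0.071 0.284]
spout top [ 0.569 -0.21   0.186]
emptytin [0.558 0.102 0.08 ]
red [0.17  0.292 0.045]
loaf1 [ 0.487 -0.002  0.1  ]
loaf2 [ 0.493 -0.121  0.1  ]
spat [ 0.397 -0.01   0.   ]
timer [0.631 0.34  0.03 ]
knob [ 0.711 -0.08   0.284]
spouttop [ 0.589 -0.236  0.186]
foot [ 0.713 -0.08   0.01 ]
loaf2 [ 0.521 -0.143  0.1  ]
loaf1 [ 0.515 -0.033  0.1  ]
{'K': array([[309.70691629,   0.        , 317.0882651 ],
       [  0.        , 309.70691629, 200.45043951],
       [  0.        ,   0.        ,   1.        ]]), 'eye': array([0.62535809, 0.065907  , 0.37514545]), 'attitude': array([-1.32580543e-01, -9.24997512e-05, -1.25251934e-04,  9.91172223e-01])}
```

View pics/d.png

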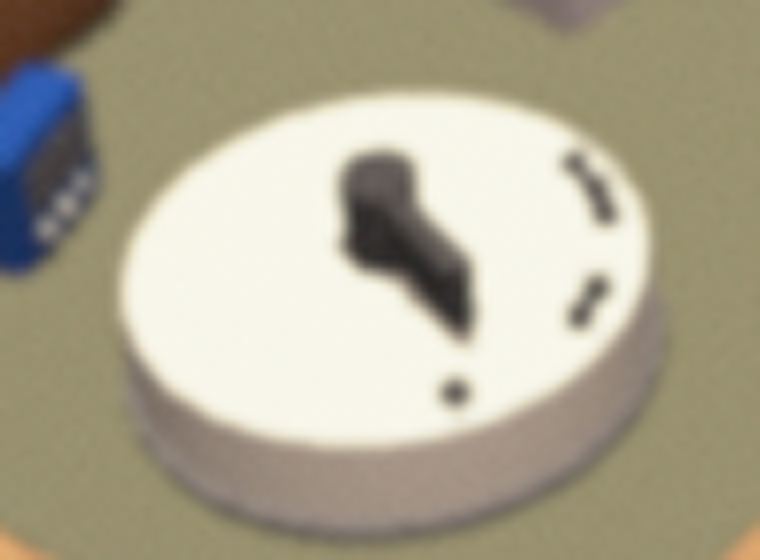

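View pics/w0.png

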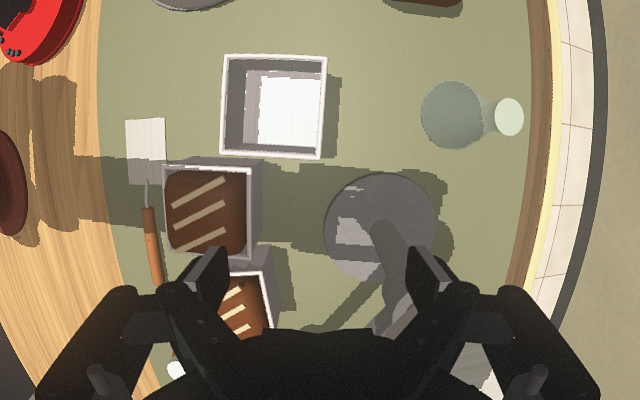

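The crop shows the pointer toward the one-stud mark, tip at about (463,335), with one stud at (455,392), two at (588,300) and three at (590,187). The wrist view shows the empty tin's rim corners at (224,54), (326,58), (320,158), (220,152) and the doser foot at (382,228).

```bash
python3 - <<'E'
from h import *
from scipy.optimize import least_squares
i=ctrl.camera_info("side");im=cv2.imread("pics/side0.png")
m=(im.min(2)>195).astype(np.uint8);m[:235]=0;m[305:]=0;m[:,:215]=0;m[:,310:]=0
c=max(cv2.findContours(m,0,cv2.CHAIN_APPROX_NONE)[0],key=cv2.contourArea)[:,0]
h=cv2.convexHull(c)[:,0]
e=cv2.fitEllipse(h);print(e)
P=np.array([onz(i,u,v,.045)[:2] for u,v in cv2.ellipse2Poly((0,0),(1,1),0,0,1,1)]) if 0 else np.array([onz(i,u,v,.045)[:2] for u,v in h])
f=least_squares(lambda p:np.hypot(*(P-p[:2]).T)-p[2],[.47,.31,.1],loss="soft_l1",f_scale=.002);C=f.x[:2];print("dial",f.x, np.abs(f.fun).max())
for n,p,z in (("one",(455,392),.052),("two",(588,300),.052),("three",(590,187),.052),("tiptop?",(463,265),.083),("tipbot",(468,335),.053),("hub",(380,165),.085)):
    q=onz(i,p[0]/8-.5+215,p[1]/8-.5+235,z)[:2]-C;print(n,q.round(3),np.hypot(*q).round(4),"ang from -x",np.arctan2(-q[1],-q[0]).round(3))
w=ctrl.camera_info("wrist")
T=[onz(w,u,v,.08,True)[:2] for u,v in((224,54),(326,58),(320,158),(220,152))];print("tin",np.mean(T,0),np.array(T).round(3).tolist())
F=[onz(w,u,v,.01,True)[:2] for u,v in((324,228),(382,173),(440,228))];print("foot",np.round(F,3).tolist())
for nm in("scene",):
    ctrl.snapshot(nm)
    for l in("fill_arm","doser"):
        for d in ctrl.cut_out(nm,l)[:1]:
            ys,xs=np.where(d["mask"]);print(l,xs.min(),xs.max(),ys.min(),ys.max())
E
```

```text
((262.7467041015625, 268.3153381347656), (42.45632553100586, 65.05020141601562), 81.73804473876953)
dial [0.47102902 0.31423904 0.09309375] 0.0004822075255644237
one [-0.07   0.044] 0.083 ang from -x -0.563
two [-0.079 -0.018] 0.0809 ang from -x 0.222
three [-0.041 -0.067] 0.0782 ang from -x 1.019
tiptop? [-0.055  0.019] 0.0581 ang from -x -0.325
tipbot [-0.056  0.021] 0.0598 ang from -x -0.352
hub [ 0.003 -0.004] 0.0053 ang from -x 2.142
tin [0.58178002 0.07972235] [[0.535, 0.132], [0.634, 0.124], [0.628, 0.028], [0.53, 0.035]]
foot [[0.634, -0.069], [0.704, 0.001], [0.789, -0.072]]
fill_arm 292 393 240 277
doser 293 406 204 305
```

```bash
python3 -m creep '[[[0,0,0],[0.6,-0.307,0],1],[[0,0,0],[0.6,-0.307,0],1],[[0,0,0],[0.6,-0.307,0],1],[[0,0,0],[0.6,-0.307,0],1],[[0,0,0],[0.6,-0.307,0],1]]'
python3 -m creep '[[[0,0,0],[0.61,-0.307,0],1],[[0,0,0],[0.61,-0.307,0],1],[[0,0,0],[0.61,-0.307,0.2],1],[[0,0,0],[0.61,-0.307,0.4],1],[[0,0,0],[0.61,-0.307,0.4],1]]'
python3 - <<'E'
from h import *
s=ctrl.read_state();print(s["t"],s["eef_pos"],s["tcp_rot"],s["opening"])
im=ctrl.snapshot("side");cv2.imwrite("pics/s1.png",im[...,::-1])
c=ctrl.snapshot("scene");
a=cv2.resize(im[130:320,180:380],None,fx=2.9,fy=2.9,interpolation=cv2.INTER_CUBIC);cv2.imwrite("pics/c1.png",a[...,::-1]);cv2.imwrite("pics/sc1.png",c[...,::-1])
i=ctrl.camera_info("side");p=np.array(s["eef_pos"])
for d in(0,.019,.032):print(d,proj(i,p-[0,0,d]), (proj(i,p-[0,0,d])-[180,130])*2.9)
E
```

```text
t: 1.77
eef_pos: [0.5315, 0.1819, 0.2504]
tcp_rot: [0.707, 0.707, 0.0, -0.0]
wrist_force: [0.4, 0.6, 0.6]
opening: 0.0253
grip_force: 0.0
t: 2.18
eef_pos: [0.4546, 0.3376, 0.1689]
tcp_rot: [0.707, 0.708, 0.002, 0.001]
wrist_force: [1.0, -0.1, 0.1]
opening: 0.0003
grip_force: 0.0
2.1833 [0.45463647 0.3376301  0.16889463] [7.06648385e-01 7.07560558e-01 2.37934006e-03 6.75162285e-04] 0.00034852835279904456
0 [257.84897392 239.04260004] [225.76202438 316.22354011]
0.019 [258.48850402 244.59810554] [227.61666166 332.33450607]
0.032 [258.92020638 248.34824157] [228.86859851 343.20990055]
```

View pics/c1.png

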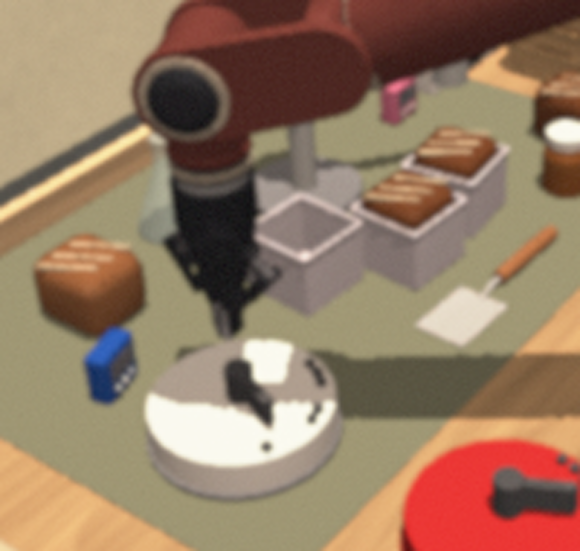

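View pics/sc1.png

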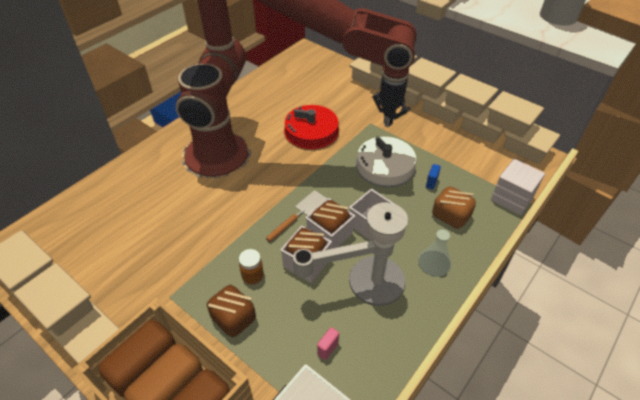

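The crop shows the shut fingertips at about (228,337), which is 19–22 mm ahead of the TCP as stated; the pointer is unmoved. The scene view shows the knob at (388,216) and the spout top at (303,257), unobstructed.

```bash
python3 -m creep '[[[0,0,0],[0,0,0],1],[[0,0,0],[0,0,0],1],[[0,0,0],[0,0,0],1]]'
```

```text
t: 2.53
eef_pos: [0.4564, 0.3352, 0.17]
tcp_rot: [0.708, 0.707, 0.002, 0.001]
wrist_force: [-0.7, -0.3, 0.0]
opening: 0.0
grip_force: 0.0
```

```bash
python3 -m creep '[[[0,0,0],[0.097,-0.05,0],1],[[0,0,0],[0.097,-0.05,0.1],1],[[0,0,0],[0.097,-0.05,0.2],1],[[0,0,0],[0.097,-0.05,0.3],1],[[0,0,0],[0.097,-0.05,0.3],1]]'; python3 -m creep '[[[0,0,0],[0,0,0],1],[[0,0,0],[0,0,0],1],[[0,0,0],[0,0,0],1]]'
```

```text
t: 2.95
eef_pos: [0.4375, 0.3617, 0.0729]
tcp_rot: [0.708, 0.707, -0.004, -0.001]
wrist_force: [-1.7, 0.0, -1.3]
opening: -0.0004
grip_force: 0.0
t: 3.2
eef_pos: [0.442, 0.3653, 0.0811]
tcp_rot: [0.707, 0.707, 0.003, 0.001]
wrist_force: [0.5, -0.3, -0.2]
opening: -0.0
grip_force: 0.0
```

```bash
python3 -m creep '[[[0,0,0],[-0.02,-0.005,0],1],[[0,0,0],[-0.04,-0.01,0],1],[[0,0,0],[-0.068,-0.017,0],1],[[0,0,0],[-0.084,-0.03,0],1],[[0,0,0],[-0.1,-0.04,0],1]]'; python3 -m creep '[[[0,0,0],[-0.018,-0.008,0],1],[[0,0,0],[-0.036,-0.014,0],1],[[0,0,0],[-0.056,-0.018,0],1],[[0,0,0],[-0.076,-0.02,0],1],[[0,0,0],[-0.076,-0.02,0],1]]'
python3 - <<'E'
from h import *
s=ctrl.read_state();print(s["t"],s["eef_pos"])
im=ctrl.snapshot("side");c=im[225:310,205:320];b=ctrl.snapshot("scene")[125:195,340:435]
a=np.hstack([cv2.resize(c,(400,296),interpolation=cv2.INTER_CUBIC),cv2.resize(b,(400,296),interpolation=cv2.INTER_CUBIC)]);cv2.imwrite("pics/c2.png",a[...,::-1])
E
```

```text
t: 3.62
eef_pos: [0.4281, 0.3341, 0.0784]
tcp_rot: [0.707, 0.707, 0.001, 0.0]
wrist_force: [1.9, 2.9, 0.5]
opening: -0.0002
grip_force: 1.2
t: 4.03
eef_pos: [0.4211, 0.3104, 0.0774]
tcp_rot: [0.707, 0.707, -0.001, -0.0]
wrist_force: [-0.4, 0.7, -0.4]
opening: 0.0002
grip_force: 0.1
4.0333 [0.42112262 0.3104448  0.0774359 ]
```

View pics/c2.png

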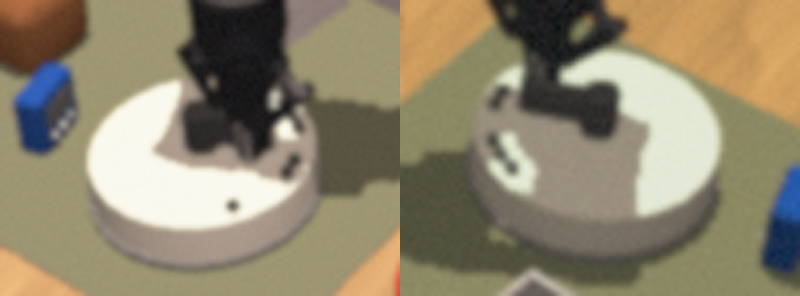

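Crops: the pointer has turned with the finger. In the right crop its tip at (525,95) is near the two studs at (498,97); the three studs are at (502,152).

```bash
python3 -m creep '[[[0,0,0],[-0.02,0.002,0],1],[[0,0,0],[-0.04,0.005,0],1],[[0,0,0],[-0.056,0.01,0],1],[[0,0,0],[-0.072,0.016,0],1],[[0,0,0],[-0.072,0.016,0],1]]'
python3 - <<'E'
from h import *
s=ctrl.read_state();print(s["t"],s["eef_pos"])
b=ctrl.snapshot("scene");cv2.imwrite("pics/sc3.png",b[...,::-1])
i=ctrl.camera_info("scene");g=b.astype(int).max(2)
C=np.array([.472,.312])
# score dark pointer direction in the scene view: blade top edge plane z=.083
best=[]
for phi in np.arange(-.3,1.5,.02):
    d=np.array([-np.cos(phi),-np.sin(phi)]);n=np.array([d[1],-d[0]])
    v=[]
    for r in np.arange(.02,.063,.003):
        for t in(-.004,0,.004):
            u,w=proj(i,[*(C+d*r+n*t),.083]);v.append(g[int(round(w)),int(round(u))])
    best.append((np.mean(v),round(phi,2)))
print(sorted(best)[:6])
for phi in(-.58,.22,1.02):print(phi,proj(i,[*(C+.081*np.array([-np.cos(phi),-np.sin(phi)])),.052]))
a=cv2.resize(b[125:195,340:435],(800,590),interpolation=cv2.INTER_CUBIC);cv2.imwrite("pics/c3.png",a[...,::-1])
E
```

```text
t: 4.55
eef_pos: [0.4266, 0.2891, 0.0776]
tcp_rot: [0.707, 0.707, -0.0, 0.0]
wrist_force: [-0.3, -0.3, 0.4]
opening: 0.0001
grip_force: 0.4
4.55 [0.42664406 0.28906123 0.07759177]
[(np.float64(49.044444444444444), np.float64(1.3)), (np.float64(49.31111111111111), np.float64(1.32)), (np.float64(49.37777777777778), np.float64(1.28)), (np.float64(49.37777777777778), np.float64(1.36)), (np.float64(49.62222222222222), np.float64(1.34)), (np.float64(49.82222222222222), np.float64(1.26))]
-0.58 [377.08631565 137.36180715]
0.22 [363.38227154 145.70945431]
1.02 [363.31324086 159.07838517]
```

View pics/c3.png

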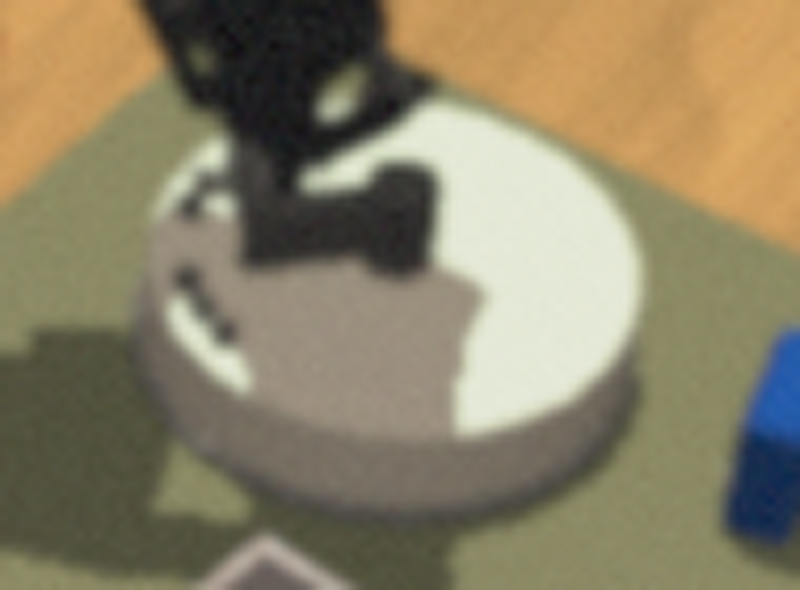

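In the crop the hub is at (402,180), the blade's lower tip edge at (250,262), and the three studs at about (205,305), so the pointer is still short of the mark.

```bash
python3 - <<'E'
from h import *
i=ctrl.camera_info("scene");C=np.array([.472,.312])
f=lambda p:((proj(i,p)-[340,125])*800/95+[9,18]).round()
print("hub top",f([*C,.085]),"tip seen lower left (248,262)")
for phi in np.arange(.4,1.15,.1):
    d=np.array([-np.cos(phi),-np.sin(phi)]);n=np.array([np.sin(phi),-np.cos(phi)])
    q=C+.063*d
    print(round(phi,1),"top",f([*q,.083]),"bot",f([*q,.053]),"botlead",f([*(q+.006*n),.053]),"botmidlead",f([*(C+.03*d+.006*n),.053]))
E
```

```text
hub top [410. 192.] tip seen lower left (248,262)
0.4 top [246. 165.] bot [240. 223.] botlead [237. 233.] botmidlead [321. 250.]
0.5 top [243. 175.] bot [237. 234.] botlead [235. 244.] botmidlead [322. 255.]
0.6 top [242. 187.] bot [236. 245.] botlead [236. 256.] botmidlead [323. 261.]
0.7 top [243. 198.] bot [237. 256.] botlead [238. 267.] botmidlead [325. 266.]
0.8 top [245. 209.] bot [239. 268.] botlead [242. 278.] botmidlead [327. 271.]
0.9 top [249. 220.] bot [243. 279.] botlead [247. 290.] botmidlead [331. 277.]
1.0 top [254. 231.] bot [248. 290.] botlead [254. 300.] botmidlead [335. 282.]
1.1 top [261. 242.] bot [255. 301.] botlead [263. 311.] botmidlead [340. 286.]
```

```bash
python3 -m creep '[[[0,0,0],[-0.01,0.005,0],1],[[0,0,0],[-0.018,0.011,0],1],[[0,0,0],[-0.028,0.018,0],1],[[0,0,0],[-0.028,0.018,0],1],[[0,0,0],[-0.028,0.018,0],1]]'; python3 -m creep '[[[0,0,0],[0.02,-0.02,0],1],[[0,0,0],[0.06,-0.05,0],1],[[0,0,0],[0.06,-0.05,-0.1],1],[[0,0,0],[0.06,-0.05,-0.2],1],[[0,0,0],[0.06,-0.05,-0.3],1]]'
python3 -m creep '[[[0,0,0],[0.05,0,-0.15],1],[[0,0,0],[0.15,0,-0.3],1],[[0,0,0],[0.25,0,-0.4],1],[[0,0,0],[0.3,0,-0.4],1],[[0,0,0],[0.3,0,-0.4],1]]'
python3 - <<'E'
from h import *
s=ctrl.read_state();print(s["t"],s["eef_pos"])
im=ctrl.snapshot("side");c=im[235:305,215:310];b=ctrl.snapshot("scene")[125:195,340:435]
a=np.hstack([cv2.resize(c,(400,295),interpolation=cv2.INTER_CUBIC),cv2.resize(b,(400,295),interpolation=cv2.INTER_CUBIC)]);cv2.imwrite("pics/c4.png",cv2.resize(a,None,fx=1,fy=1)[...,::-1])
C=np.array([.472,.312])
for n,(u0,v0) in(("side",(215,235)),("scene",(340,125))):
    i=ctrl.camera_info(n);f=lambda p:((proj(i,p)-[u0,v0])*400/95).round().tolist()
    print(n,"hub",f([*C,.085]),"studs3",f([*(C+.081*np.array([-np.cos(1.02),-np.sin(1.02)])),.052]))
    for phi in np.arange(.7,1.31,.1):
        q=C+.063*np.array([-np.cos(phi),-np.sin(phi)]);print(round(phi,1),f([*q,.083]),f([*q,.053]))
E
```

```text
t: 5.02
eef_pos: [0.432, 0.2811, 0.0776]
tcp_rot: [0.707, 0.707, -0.0, 0.0]
wrist_force: [-0.8, 0.6, 1.2]
opening: -0.0002
grip_force: 0.2
t: 5.43
eef_pos: [0.4158, 0.2995, 0.1679]
tcp_rot: [0.707, 0.707, -0.001, 0.0]
wrist_force: [-0.3, -0.7, -1.2]
opening: 0.0004
grip_force: 0.0
t: 5.85
eef_pos: [0.4177, 0.394, 0.2934]
tcp_rot: [0.706, 0.708, 0.005, 0.0]
wrist_force: [0.2, -0.9, 1.6]
opening: 0.0001
grip_force: 0.0
5.85 [0.41772077 0.39403975 0.29338247]
side hub [198.0, 87.0] studs3 [313.0, 93.0]
0.7 [291.0, 83.0] [294.0, 117.0]
0.8 [291.0, 77.0] [293.0, 111.0]
0.9 [289.0, 72.0] [292.0, 105.0]
1.0 [287.0, 66.0] [289.0, 100.0]
1.1 [283.0, 61.0] [286.0, 95.0]
1.2 [279.0, 56.0] [282.0, 90.0]
1.3 [274.0, 52.0] [277.0, 85.0]
scene hub [201.0, 87.0] studs3 [98.0, 143.0]
0.7 [117.0, 90.0] [114.0, 119.0]
0.8 [118.0, 96.0] [115.0, 125.0]
0.9 [120.0, 101.0] [117.0, 130.0]
1.0 [123.0, 107.0] [120.0, 136.0]
1.1 [126.0, 112.0] [123.0, 141.0]
1.2 [131.0, 117.0] [127.0, 147.0]
1.3 [136.0, 122.0] [132.0, 151.0]
```

View pics/c4.png

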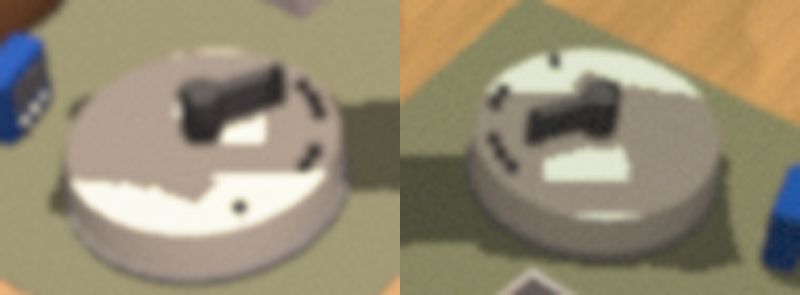

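The crops show the pointer near the three studs: side-view tip top at (280,68), studs at (313,98). I'll take a precise overhead measurement with the wrist camera.

```bash
python3 -m creep '[[[0,0,0],[-0.1,0.05,0],1],[[0,0,0],[-0.2,0.1,0],1],[[0,0,0],[-0.3,0.15,0],1],[[0,0,0],[-0.4,0.15,0],1],[[0,0,0],[-0.5,0.15,0],1]]'; python3 -m creep '[[[0,0,0],[-0.05,0,0],1],[[0,0,0],[-0.05,0,0],1],[[0,0,0],[-0.05,0,0],1],[[0,0,0],[-0.05,0,0],1]]'
cat > w.py <<'E'
from h import *
i=ctrl.camera_info("wrist");im=ctrl.snapshot("wrist");cv2.imwrite("pics/w5.png",im[...,::-1])
C=np.array([.472,.312])
m=(im.max(2)<95).astype(np.uint8)
pc=proj(i,[*C,.05],True);print("dial px",pc)
n,l,st,ce=cv2.connectedComponentsWithStats(m)
S=[]
for k in range(1,n):
    if st[k,4]<8:continue
    p=onz(i,*ce[k],.051,True)[:2]
    if np.hypot(*(p-C))<.105:
        d=p-C;print(st[k].tolist(),ce[k].round(1),p.round(4),np.hypot(*d).round(4),np.arctan2(-d[1],-d[0]).round(3))
        if st[k,4]>300 and np.hypot(*d)<.05:
            ys,xs=np.where(l==k);q=np.array([onz(i,x,y,.08,True)[:2] for x,y in zip(xs,ys)])
            r=q-q.mean(0);w,v=np.linalg.eigh(r.T@r);a=v[:,1];a=a if a[0]<0 else -a;print("axis phi",np.arctan2(-a[1],-a[0]).round(3),"len",(np.ptp(r@a)).round(3))
E
python3 w.py
```

```text
t: 6.37
eef_pos: [0.4611, 0.2369, 0.285]
tcp_rot: [0.708, 0.707, -0.002, -0.001]
wrist_force: [0.4, 0.3, 0.2]
opening: 0.0
grip_force: 0.0
t: 6.7
eef_pos: [0.4613, 0.2245, 0.2865]
tcp_rot: [0.707, 0.707, -0.001, -0.0]
wrist_force: [-0.1, 0.2, -0.1]
opening: 0.0003
grip_force: 0.0
dial px [326.35076491  99.49935638]
[261, 108, 3, 7, 8] [262.5 111.2] [0.3981 0.2993] 0.075 0.17
```

```bash
sed -i 's/<95)/<int(__import__("sys").argv[1]))/' w.py; for t in 110 125 140; do echo T $t; python3 w.py $t; done; python3 - <<'E'
from h import *
im=cv2.imread("pics/w5.png");g=im.max(2)[55:165:5,255:400:5]
print("\n".join(" ".join(f"{x:3d}" for x in r) for r in g))
E
```

```text
T 110
dial px [326.23175124  99.90145848]
[265, 61, 7, 7, 15] [266.8  63.3] [0.4034 0.3565] 0.0818 -0.576
[267, 64, 7, 6, 17] [270.7  67.1] [0.408  0.3518] 0.0754 -0.557
[340, 97, 3, 10, 10] [341.4 101.5] [0.4894 0.3103] 0.0175 3.043
[308, 102, 26, 45, 88] [319.3 122. ] [0.464  0.2861] 0.0271 1.272
[256, 108, 8, 8, 31] [259.2 111.7] [0.3942 0.2993] 0.0788 0.162
[259, 121, 9, 8, 33] [262.9 124.5] [0.3984 0.2841] 0.0787 0.362
[279, 148, 8, 8, 34] [282.2 151.3] [0.4207 0.2521] 0.0789 0.862
[290, 155, 8, 9, 36] [293.6 159.7] [0.434 0.242] 0.0796 1.073
[302, 161, 8, 9, 39] [305.5 165.1] [0.4479 0.2356] 0.0802 1.265
T 125
dial px [326.10789798 100.15032284]
[265, 61, 9, 9, 62] [268.8  65.2] [0.4058 0.3545] 0.0786 -0.571
[299, 85, 44, 65, 1040] [321.8 111.5] [0.4671 0.2986] 0.0142 1.217
axis phi 1.072 len 0.077
[256, 107, 9, 9, 59] [259.6 111.3] [0.3948 0.3   ] 0.0781 0.154
[259, 121, 9, 8, 59] [263.1 124.4] [0.3987 0.2845] 0.0782 0.359
[278, 148, 9, 9, 64] [282.1 151.7] [0.4207 0.2518] 0.0791 0.865
[290, 156, 8, 8, 58] [293.5 159.5] [0.434  0.2425] 0.0792 1.07
[302, 161, 9, 9, 62] [305.9 1
[... 2467 characters left out ...]
 239
153 239 239 238 239 240 240 241 238 241 116 113 140 170 243 240 240 239 239 240 239 240 240 239 239 239 239 240 240
157 236 239 238 239 240 240 241 240 122 116 111 173 211 238 239 241 241 240 239 239 240 239 241 239 240 239 240 207
159 157 239 239 241 241 239 239 239 107 126 153 171 241 239 240 241 239 240 239 239 239 239 239 239 239 238 242 154
159 159 159 239 240 110 104 240 239 224 242 162 235 240 240 240 239 240 240 239 239 240 240 240 239 240 239 146 155
157 157 157 156 237 103 101 244 220 239 239 239 239 240 239 239 239 239 239 239 239 240 237 239 238 239 144 152 152
155 154 158 157 144 239 240 105 111 241 235 241 240 240 240 239 239 239 239 239 238 238 240 240 239 151 156 155 153
```

The wrist measurement puts the pointer axis at 1.07 rad and the middle of the three studs at 1.07, so the dial is set. Next I go round to the far (right) side of the swinging arm, at height.

```bash
python3 -m creep '[[[0,0,0],[-0.1,0,-0.02],1],[[0,0,0],[-0.22,0,-0.04],1],[[0,0,0],[-0.35,0,-0.05],1],[[0,0,0],[-0.47,0,-0.05],1],[[0,0,0],[-0.6,0,-0.05],1]]'; python3 -m creep '[[[0,0,0],[-0.12,0,0],1],[[0,0,0],[-0.24,0,0],1],[[0,0,0],[-0.36,0,0],1],[[0,0,0],[-0.48,0,0],1],[[0,0,0],[-0.6,0,0],1]]'; python3 -m creep '[[[0,0,0],[-0.1,0,0],1],[[0,0,0],[-0.2,0,0],1],[[0,0,0],[-0.25,0,0],1],[[0,0,0],[-0.25,0,0],1],[[0,0,0],[-0.25,0,0],1]]'
```

```text
t: 7.32
eef_pos: [0.4619, 0.044, 0.3032]
tcp_rot: [0.706, 0.708, 0.0, 0.0]
wrist_force: [-0.1, -0.4, 0.3]
opening: -0.0003
grip_force: 0.0
t: 7.73
eef_pos: [0.4619, -0.1366, 0.3029]
tcp_rot: [0.707, 0.707, 0.0, 0.0]
wrist_force: [-0.3, 0.5, -0.1]
opening: 0.0001
grip_force: 0.0
t: 8.15
eef_pos: [0.4621, -0.2104, 0.3024]
tcp_rot: [0.707, 0.707, 0.0, -0.001]
wrist_force: [0.3, -0.5, -0.7]
opening: -0.0003
grip_force: 0.0
```

```bash
python3 - <<'E'
from h import *
s=ctrl.read_state();print(s["t"],s["eef_pos"])
im=ctrl.snapshot("wrist");i=ctrl.camera_info("wrist");cv2.imwrite("pics/w6.png",im[...,::-1])
b=ctrl.snapshot("scene")
for l in("spout","empty_tin","doser"):
    for d in ctrl.cut_out("scene",l)[:1]:print("scene",l,d["p"],d["point"])
for l in("spout","bar_mid","doser","honey_jar","loaf_b","empty_tin"):
    for d in ctrl.cut_out("wrist",l)[:2]:
        u,v=d["point"];print(l,round(float(d["p"]),2),u,v,int(d["mask"].sum()),onz(i,u,v,.17,True).round(3),onz(i,u,v,.04,True).round(3))
E
```

```text
8.15 [ 0.46208926 -0.2103989   0.3024299 ]
scene spout 0.86 [330.6, 253.7]
scene empty_tin 0.61 [362.4, 206.3]
scene doser 0.64 [372.0, 260.1]
spout 0.95 493.3 161.0 8660 [ 0.628 -0.175  0.17 ] [ 0.711 -0.191  0.04 ]
bar_mid 0.8 493.7 162.7 8534 [ 0.628 -0.177  0.17 ] [ 0.712 -0.194  0.04 ]
bar_mid 0.57 421.1 0.0 160 [ 0.553 -0.033  0.17 ] [0.598 0.022 0.04 ]
doser 0.92 514.4 88.1 22646 [ 0.649 -0.104  0.17 ] [ 0.743 -0.084  0.04 ]
honey_jar 0.81 295.0 216.0 2231 [ 0.443 -0.228  0.17 ] [ 0.433 -0.27   0.04 ]
loaf_b 0.7 356.2 280.2 423 [ 0.5   -0.293  0.17 ] [ 0.519 -0.368  0.04 ]
loaf_b 0.31 421.6 0.8 175 [ 0.553 -0.034  0.17 ] [0.599 0.021 0.04 ]
empty_tin 0.5 423.5 0.0 167 [ 0.555 -0.033  0.17 ] [0.602 0.023 0.04 ]
```

```bash
python3 -m creep '[[[0,0,0],[-0.06,0.1,0],1],[[0,0,0],[-0.06,0.22,0],1],[[0,0,0],[-0.06,0.34,0],1],[[0,0,0],[-0.06,0.46,0],1],[[0,0,0],[-0.06,0.58,0],1]]'; python3 -m creep '[[[0,0,0],[0,0.08,0],1],[[0,0,0],[0,0.08,0],1],[[0,0,0],[0,0.08,0],1]]'; python3 -m creep '[[[0,0,0],[0,0,0.08],1],[[0,0,0],[0,0,0.18],1],[[0,0,0],[0,0,0.28],1],[[0,0,0],[0,0,0.36],1],[[0,0,0],[0,0,0.41],1]]'; python3 -m creep '[[[0,0,0],[0,0,0],1],[[0,0,0],[0,0,0],1]]'
```

```text
t: 9.12
eef_pos: [0.6375, -0.2283, 0.3025]
tcp_rot: [0.707, 0.707, -0.0, -0.0]
wrist_force: [-0.5, -1.1, -0.1]
opening: -0.0
grip_force: 0.0
t: 9.37
eef_pos: [0.6605, -0.2282, 0.3015]
tcp_rot: [0.707, 0.707, -0.0, -0.001]
wrist_force: [-1.4, 0.1, 0.1]
opening: -0.0002
grip_force: 0.0
t: 9.78
eef_pos: [0.6574, -0.2279, 0.1763]
tcp_rot: [0.707, 0.707, -0.001, -0.002]
wrist_force: [0.3, 0.4, 0.0]
opening: 0.0001
grip_force: 0.0
t: 9.95
eef_pos: [0.6592, -0.2285, 0.1797]
tcp_rot: [0.707, 0.707, -0.0, -0.0]
wrist_force: [0.6, -0.7, 0.6]
opening: 0.0
grip_force: 0.0
```

```bash
python3 -m creep '[[[0,0,0],[0.03,-0.03,0],1],[[0,0,0],[0.05,-0.05,0],1],[[0,0,0],[0.065,-0.07,0],1],[[0,0,0],[0.08,-0.09,0],1],[[0,0,0],[0.095,-0.11,0],1]]'; python3 -m creep '[[[0,0,0],[0.02,-0.025,0],1],[[0,0,0],[0.04,-0.05,0],1],[[0,0,0],[0.058,-0.07,0],1],[[0,0,0],[0.076,-0.088,0],1],[[0,0,0],[0.094,-0.104,0],1]]'
python3 - <<'E'
from h import *
s=ctrl.read_state();print(s["eef_pos"])
i=ctrl.camera_info("wrist");ctrl.snapshot("wrist")
for l in("spout","bar_mid"):
    for d in ctrl.cut_out("wrist",l)[:2]:
        u,v=d["point"];print(l,round(float(d["p"]),2),u,v,int(d["mask"].sum()),onz(i,u,v,.17,True).round(3))
E
```

```text
t: 10.37
eef_pos: [0.6277, -0.2005, 0.1821]
tcp_rot: [0.707, 0.707, 0.001, 0.003]
wrist_force: [2.9, -3.0, 2.8]
opening: 0.0002
grip_force: 1.7
t: 10.78
eef_pos: [0.5951, -0.171, 0.1796]
tcp_rot: [0.707, 0.707, 0.0, -0.0]
wrist_force: [2.9, -1.3, 1.4]
opening: -0.0001
grip_force: 1.5
[ 0.59512692 -0.17098934  0.17959344]
bar_mid 0.58 367.7 173.4 28073 [ 0.618 -0.129  0.17 ]
```

```bash
python3 -m creep '[[[0,0,0],[0.03,-0.023,0],1],[[0,0,0],[0.06,-0.043,0],1],[[0,0,0],[0.09,-0.06,0],1],[[0,0,0],[0.132,-0.08,0],1],[[0,0,0],[0.177,-0.096,0],1]]'; python3 -m creep '[[[0,0,0],[0.04,-0.012,0],1],[[0,0,0],[0.08,-0.018,0],1],[[0,0,0],[0.12,-0.022,0],1],[[0,0,0],[0.16,-0.023,0],1],[[0,0,0],[0.2,-0.02,0],1]]'; python3 -m creep '[[[0,0,0],[0.035,0.004,0],1],[[0,0,0],[0.07,0.012,0],1],[[0,0,0],[0.1,0.02,0],1],[[0,0,0],[0.135,0.034,0],1],[[0,0,0],[0.17,0.048,0],1]]'
python3 - <<'E'
from h import *
s=ctrl.read_state();print(s["eef_pos"])
im=ctrl.snapshot("wrist");cv2.imwrite("pics/w7.png",im[...,::-1]);i=ctrl.camera_info("wrist")
for l in("spout","bar_mid","empty_tin"):
    for d in ctrl.cut_out("wrist",l)[:2]:
        u,v=d["point"];print(l,round(float(d["p"]),2),u,v,int(d["mask"].sum()),onz(i,u,v,.17,True).round(3),onz(i,u,v,.08,True).round(3))
for n in("scene","side"):
    b=ctrl.snapshot(n);cv2.imwrite(f"pics/{n}7.png",b[...,::-1])
    for l in("spout","empty_tin","fill_arm"):
        for d in ctrl.cut_out(n,l)[:2]:print(n,l,round(float(d["p"]),2),d["point"],int(d["mask"].sum()))
    j=ctrl.camera_info(n);P=np.array([.7115,-.074])
    for phi in(-.5,-.6,-.7,-.87):
        q=P-.2*np.array([np.cos(phi),np.sin(phi)]);print(n,phi,"spout top at",proj(j,[*q,.186]).round(1))
E
```

```text
t: 11.35
eef_pos: [0.5663, -0.1182, 0.1795]
tcp_rot: [0.707, 0.707, -0.0, 0.0]
wrist_force: [3.1, -3.2, -0.9]
opening: -0.0003
grip_force: 2.0
t: 11.77
eef_pos: [0.5608, -0.0577, 0.18]
tcp_rot: [0.707, 0.707, -0.0, 0.0]
wrist_force: [2.4, -4.5, 0.2]
opening: 0.0001
grip_force: 2.0
t: 12.18
eef_pos: [0.5754, -0.007, 0.1797]
tcp_rot: [0.707, 0.707, -0.001, -0.0]
wrist_force: [0.7, -5.0, 0.0]
opening: 0.0001
grip_force: 2.0
[ 0.57540167 -0.00696957  0.1796637 ]
spout 0.74 297.4 200.4 22755 [0.567 0.025 0.17 ] [0.561 0.    0.08 ]
bar_mid 0.65 296.0 198.0 22626 [0.567 0.026 0.17 ] [0.56  0.002 0.08 ]
empty_tin 0.84 332.0 81.5 16382 [0.582 0.077 0.17 ] [0.587 0.088 0.08 ]
empty_tin 0.37 532.8 114.0 6823 [0.686 0.07  0.17 ] [0.76  0.077 0.08 ]
scene spout 0.82 [376.5, 247.3] 421
scene empty_tin 0.81 [359.4, 213.2] 511
scene fill_arm 0.74 [377.0, 247.9] 427
scene fill_arm 0.73 [250.2, 264.4] 708
scene -0.5 spout top at [350.7 184.8]
scene -0.6 spout top at [357.6 183. ]
scene -0.7 spout top at [364.8 181.7]
scene -0.87 spout top at [377.3 180.7]
side spout 0.68 [291.5, 180.5] 541
side empty_tin 0.57 [283.2, 219.6] 1297
side fill_arm 0.98 [292.6, 173.9] 580
side -0.5 spout top at [303.8 176.4]
side -0.6 spout top at [298.  177.7]
side -0.7 spout top at [292.  178.7]
side -0.87 spout top at [281.5 179.8]
```

View pics/w7.png

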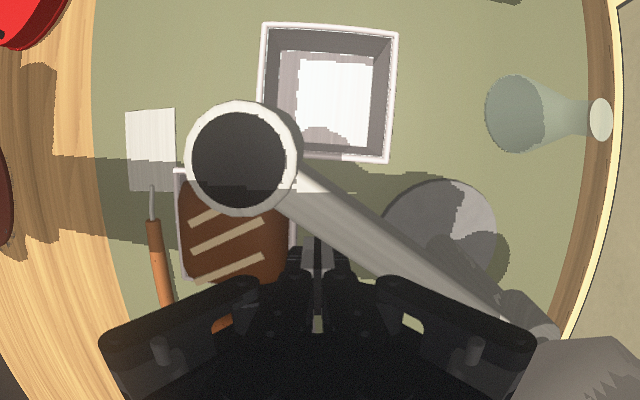

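The wrist view shows the spout mouth at about (240,159) and the empty tin with rim corners at (263,23), (398,34), (387,162), so the spout still has to travel further left round the post.

```bash
python3 - <<'E'
from h import *
i=ctrl.camera_info("wrist")
S=onz(i,240,159,.186,True)[:2]
T=[onz(i,*p,.08,True)[:2] for p in((263,23),(398,34),(387,162))];t=(T[0]+T[2])/2
print("spout",S,"tin",np.round(T,3).tolist(),t)
P=np.array([.7115,-.074])
for n,q in(("spout",S),("tin",t)):d=q-P;print(n,np.hypot(*d),np.arctan2(-d[1],-d[0]))
E
```

```text
spout [0.54534534 0.04275309] tin [[0.536, 0.131], [0.635, 0.124], [0.628, 0.027]] [0.58196316 0.07865659]
spout 0.20307303269441482 -0.6125204831482683
tin 0.2002094634713508 -0.8671443274362581
```

```bash
python3 -m creep '[[[0,0,0],[0.029,0.015,0],1],[[0,0,0],[0.057,0.033,0],1],[[0,0,0],[0.083,0.051,0],1],[[0,0,0],[0.105,0.069,0],1],[[0,0,0],[0.105,0.069,0],1]]'; cat > sp.py <<'E'
from h import *
s=ctrl.read_state();print(s["t"],s["eef_pos"])
i=ctrl.camera_info("wrist");im=ctrl.snapshot("wrist")
# dark inside of the spout near its predicted place
P=np.array([.7115,-.074]);best=None
m=(cv2.GaussianBlur(im,(3,3),0).max(2)<85).astype(np.uint8)
n,l,st,ce=cv2.connectedComponentsWithStats(m)
for k in range(1,n):
    if st[k,4]>800:
        c=st[k,:2]+st[k,2:4]/2;q=onz(i,*c,.186,True)[:2];d=q-P
        if abs(np.hypot(*d)-.2)<.03:print(st[k].tolist(),q.round(4),np.hypot(*d).round(4),np.arctan2(-d[1],-d[0]).round(3),"to tin",np.hypot(*(q-[.582,.0795])).round(4))
E
python3 sp.py
```

```text
t: 13.2
eef_pos: [0.597, 0.0259, 0.1798]
tcp_rot: [0.707, 0.708, 0.001, -0.0]
wrist_force: [-0.4, -0.8, 0.0]
opening: 0.0001
grip_force: 0.0
13.2 [0.59704954 0.02591107 0.17976581]
[233, 108, 96, 79, 5162] [0.5835 0.0806] 0.2007 -0.879 to tin 0.0018
```

```bash
python3 -m creep '[[[0,0,0],[-0.02,-0.02,0],1],[[0,0,0],[-0.06,-0.07,0],1],[[0,0,0],[-0.1,-0.12,0],1],[[0,0,0],[-0.15,-0.16,-0.05],1],[[0,0,0],[-0.15,-0.16,-0.15],1]]'; python3 -m creep '[[[0,0,0],[0,0,-0.1],1],[[0,0,0],[0,0,-0.2],1],[[0,0,0],[0,0,-0.3],1],[[0,0,0],[0,0,-0.4],1],[[0,0,0],[0,0,-0.4],1]]'; python3 -m creep '[[[0,0,0],[0,0,0],1],[[0,0,0],[0,0,0],1],[[0,0,0],[0,0,0],1]]'; python3 sp.py; python3 w.py 125
```

```text
t: 13.67
eef_pos: [0.5431, -0.0222, 0.2198]
tcp_rot: [0.708, 0.706, -0.003, -0.004]
wrist_force: [1.1, 0.7, -0.7]
opening: 0.0003
grip_force: 0.0
t: 14.08
eef_pos: [0.5497, -0.0215, 0.353]
tcp_rot: [0.707, 0.707, 0.004, 0.005]
wrist_force: [1.0, 0.3, 1.2]
opening: -0.0002
grip_force: 0.0
t: 14.33
eef_pos: [0.5472, -0.021, 0.3426]
tcp_rot: [0.707, 0.707, -0.001, -0.001]
wrist_force: [-0.1, -0.4, -0.3]
opening: -0.0003
grip_force: 0.0
14.3333 [ 0.54715396 -0.0209875   0.34255234]
[339, 57, 40, 39, 1213] [0.5847 0.0837] 0.2024 -0.894 to tin 0.005
[99, 229, 463, 171, 46735] [ 0.5618 -0.1619] 0.1736 0.531 to tin 0.2422
dial px [264.98953935 -55.80454855]
```

```bash
python3 -c "
from cell import ctrl
print(ctrl.finish_job())"
```

```text
the job is handed in; nothing more can be done
None
```

I handed the job in with both set: the pointer measured within about 0.01 rad of the middle of the three studs, and the spout about 5 mm from the centre of the empty tin; no verdict came back.

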